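Release the eccentric stop and push the slide carriage home

ROBOT

A 6-joint arm with a two-finger parallel gripper is mounted at the origin on the work surface. World frame = base frame: x ahead of the robot, y to its left, z up, the work surface at z = 0. Lengths are in m, angles in rad, forces in N, time in s.
With the tool pointing down it reaches from about 0.375 to 0.9 m from the base axis. Payload 3.1 kg.
Tool frame: the origin (TCP) lies where the fingers leave the gripper's body, on its centre line; the fingertips stand manip.tip_reach ahead of it and the grasp point (between the pads) lies 54 mm ahead of it (manip.tip_reach is the distance from the TCP to the fingertips, in m); z points along the fingers, y is the direction in which the jaws open and shut (so a half turn about z gives the same grasp; the last joint's range is limited). The gripper opens to 85 mm and grips with 20 to 120 N. Pads are 22 mm wide; open, the fingers measure 114 mm over their backs; the gripper's body (76 mm by 85 mm) begins 54 mm behind the grasp point. The pads swing forward as they close: fully open they stand 13 mm farther back than shut.
Start: joints at [0.976, 0.527, 1.433, -0, 1.181, -0.178], TCP at [0.253, 0.571, 0.304] pointing down, gripper open.
Joint ranges: [-3.08, 3.08], [-0.75, 2.2], [0.22, 2.44], [-1.43, 4.57], [0, 2.65], [-2.85, 2.85]. Speed limits (rad/s): [2.79, 2.79, 3.14, 3.14, 3.14, 3.14].

INTERFACE

Orientations are given as a unit quaternion [x, y, z, w].
In Python, from station import manip, cams, order gives the robot as it stands. The module is installed in compiled form; this text tells all that it offers.
- The arm moves only by the tool drive_tool, never from a script. Its arguments are lists of equal length, an entry for each row: "linear": the shift along the tool's x, y, z in mm, a list of three; "rot": the turn, a rotation vector about the tool's x, y, z in degrees, a list of three; "hand": the finger opening in mm, from 0 to 85.4. A call has 1 to 20 rows; each row shifts and turns the pose as measured when the row begins, along the tool's axes as they then stand; what a row does not reach is not made up. A row lasts 1/12 s, in which the tool goes at most 41.7 mm and 7.16 degrees, less where a joint would pass 70% of its speed; a pose out of reach is approached as far as the arm can. A call with a gripper value outside its range is refused whole. The fingers move at their own pace and stop on an object; "force" is the grip in N (left out, the last holds). Time passes only in rows, so rows that do not move let the fingers close. It gives the time, the measured TCP pose, the force and the opening at its end, in the units of the state.
- manip.sense(): the state, without advancing time (a new reading comes with each control period).
- cams.snapshot(name): name is "side" or "top" or "wrist"; returns the picture (384x512x3 uint8, red, green, blue); there is no depth.
- cams.camera_model(name): a dict with "vfov" (degrees; the focal length in pixels is half the picture's height over the tangent of half this angle, whatever the lens; pixels are square), "cx", "cy" (the principal point, pixels), "rvec" (rotation vector, rad) and "tvec" (3), from world to camera coordinates, as OpenCV has them. Camera axes: x right, y down, z forward; pixel columns grow to the right and rows downward; lengths in m; the calibration is good to about 2 mm. A picture is of the moment at which its call begins: read the wrist's pose just before it. camera_model takes no time and is no camera call; for the wrist camera it gives the pose at the moment of the call.
- order.sign_off(): hands the job in, once; it reports no verdict.
Trained networks look in the newest picture that a camera, given by its name, has taken for a name from the list of things; names that differ only in an ending like _2 or _b are one class to them, and where a whole thing is asked for, a point or a joint stands for the part that bears it (a point fixed in the world has none). Each returns a list of dicts, best first, with "score" (0 to 1); they miss things now and then, are a little off and sometimes report something else, mostly with a low value. They report only what shows in the picture. A call takes as long as a camera call.
- cams.regions_of(label, camera): "pixels" (384x512 bool, what is visible of it) and "rect" ([left, top, right, bottom] in pixels, round what is visible of it).
- cams.spot_point(label, camera): "at" ([column, row] in pixels: a listed point, or the origin of a listed thing).
The state is a dict: "t": time; "q": joint angles; "qd": joint speeds; "tau": joint torques, N m; "tcp_pos": TCP position; "tool_rot": TCP orientation; "force": force on the tool from outside, world axes, zero at the start; "ft_torque": the same for the moment, N m; "finger_gap": opening from 0.0 (shut) to 1.0 (fully open).
Only numpy, scipy, OpenCV 4.12 (cv2) and the standard library are available. Lean on these libraries where they do the work, as an engineer would, in place of code of your own. Each camera call takes 0.05 s, during which the arm holds its last target. There are 200 camera calls.

TASK

The specimen slide on the slide viewer has to go over its viewing window, but the eccentric stop cam still blocks its carriage. Push the cam's peg round with the fingertips until the cam's low point (its side nearest the pivot) squarely faces the carriage, and only then push the carriage forward by its upright tab, towards the cam, until it is fully home against its stop. Leave the cam in that position, pick nothing up, and leave the bottle, the slide box and the dish where they stand.

Things in the scene. Friction and masses are not known exactly. Their poses are not given: they have to be found in the camera images.
- viewer: The slide viewer, fixed on the bench: a low white box 250 mm long (its x), 150 wide (y), 50 high, black deck on top, a focus knob on each long side (out to 101 mm from the centre line, below 45 mm high). Origin: centre of its underside. Its x axis is forward, from the push tab towards the cam; y left, z up. It may stand turned on the bench. Only the peg and the push tab rise above 76 mm.
- carriage (a joint): Travel of the carriage along viewer x, in m: 0 = right back, 0.045 = fully home (hard stop). Starts at 0 to 0.012. About 1.5 N of friction; no spring, stays where left. The cam blocks it at a travel of about 0.019 when the high point faces it, and lets it home only within about 0.5 rad of the low point.
- tab_back (a point): Middle of the back face (viewer -x side) of the carriage's upright push tab, 81 mm above the bench. The tab stands across the rear end of the carriage: 40 mm wide (viewer y), 8 mm thick (x), from 64 to 98 mm above the bench. Push it here along viewer +x. Its axes are those of the viewer.
- nose (a point): Middle of the carriage's flat front edge, 59 mm above the bench, at viewer x = -0.010 + travel. The carriage is an aluminium frame 95 mm long, 64 wide, its top 64 mm above the bench, with a glass slide clipped in it.
- cam (a joint): Cam angle in rad, positive counterclockwise from above. 0 = high point and peg point at the carriage (viewer -x, blocking); +pi or -pi = low point faces the carriage, peg points straight away from it (viewer +x). Starts between -1.3 and 1.3; turns either way (end stops at -3.7, 3.7); about 0.3 N m of friction (7 N at the peg); stays where left.
- peg_mid (a point): Middle of the cam's black upright peg, 96 mm above the bench. The peg is 12 mm in diameter, stands from 76 to 116 mm above the bench, and goes round at 44 mm from the pivot, on the high-point side of the cam. Its outside is a sleeve that spins freely, so a finger rolls along it.
- cam_axis (a point): The cam's pivot (vertical axis), marked by a dark screw head, 70 mm above the bench (top of the cam disc), at viewer (0.055, 0). The cam is a flat steel disc of 64 mm diameter, its centre 14 mm off this pivot towards the peg, with a 16 mm wide flat ear (top 76 mm above the bench) that carries the peg.
- oil_bottle: Small loose amber bottle, 34 mm in diameter, 65 mm high, standing 135 to 180 mm to the viewer's left (viewer +y). Origin: centre of its underside. To be left alone.
- slide_box: Loose grey slide box, 85 x 55 x 30 mm, lying flat 160 to 210 mm to the viewer's right (viewer -y). Origin: centre of its underside. To be left alone.
- dish: Loose closed clear dish, 63 mm in diameter, 15 mm high, on the viewer's right, further forward than the slide box. Origin: centre of its underside. To be left alone.

How it is judged:
By the outcome, as a careful person would: the job done as asked, in the order asked, and still so for the second after the job is handed in, with the robot touching nothing.
It also fails if it takes over 51 s, if anything falls off the work surface, if the arm or the gripper's body presses on something with over 40 N, if the wrist force passes 120 N, or if a joint passes its speed limit or range.

## Working session

There is one attempt and no reset: what is moved stays moved. The work goes in short steps, Python scripts to look and compute and a tool call to move; the robot and the scene stay as the last step left them, time stands still between calls to the robot, and variables do not carry over. Pictures are saved under pics/ and viewed, about 8 in all and at most 12, crops included, and the job is handed in when it is done.

Besides the shell and the picture viewer there is one more tool, called after "Call:" by a JSON object that holds its "op" and its "data". drive_tool: Moves the arm, as the interface text tells. Its arguments: {"type":"object","properties":{"linear":{"type":"array","items":{"type":"array","items":{"type":"number"}}},"rot":{"type":"array","items":{"type":"array","items":{"type":"number"}}},"hand":{"type":"array","items":{"type":"number"}},"force":{"type":"number"}},"required":["linear","rot","hand"]}

```bash
mkdir -p pics
cat > h.py <<'E'
import numpy as np, cv2
from scipy.spatial.transform import Rotation as R
from station import manip, cams, order
def ray(cam,px,m=None):
    m=m or cams.camera_model(cam); f=192/np.tan(np.radians(m["vfov"])/2)
    Rm=R.from_rotvec(m["rvec"]).as_matrix(); o=-Rm.T@np.array(m["tvec"])
    d=Rm.T@np.array([(px[0]-m["cx"])/f,(px[1]-m["cy"])/f,1]); return o,d
def at_z(cam,px,z):
    o,d=ray(cam,px); return o+d*(z-o[2])/d[2]
def save(cam,name,scale=1):
    im=cams.snapshot(cam); cv2.imwrite("pics/"+name,cv2.resize(im[:,:,::-1],None,fx=scale,fy=scale)); return im
Z=dict(viewer=0,tab_back=.081,nose=.059,peg_mid=.096,cam_axis=.070,oil_bottle=0,slide_box=0,dish=0)
def find(cam,names=Z):
    for n in names:
        for r in cams.spot_point(n,cam)[:2]:
            print(cam,n,round(r["score"],2),np.round(r["at"],1),np.round(at_z(cam,r["at"],Z[n]),4))
E
python3 - <<'E'
from h import *
s=manip.sense();print(s, manip.tip_reach)
a=save("top","top.png");find("top");b=save("side","side.png");find("side")
cv2.imwrite("pics/both.png",cv2.resize(np.vstack([a,b])[:,:,::-1],(400,600)))
print(manip.sense()["t"])
E
```

```text
{'t': 0.0, 'q': array([ 9.75466877e-01,  5.28464468e-01,  1.43391164e+00, -3.98813126e-06,
        1.18138919e+00, -1.78508147e-01]), 'qd': array([-0.0014902 , -0.0007811 , -0.00089781, -0.00030838,  0.0013414 ,
       -0.00020001]), 'tau': array([ 3.71782862e-04, -4.42353666e+01, -1.78027278e+01, -1.79952531e-04,
        8.49402597e-03, -2.55330477e-06]), 'tcp_pos': array([0.25269268, 0.57102371, 0.30293152]), 'tool_rot': array([ 2.06904341e-01,  9.78360575e-01, -1.00670982e-03, -4.08200458e-04]), 'force': array([-0.2344228 , -0.04686483,  0.15415822]), 'ft_torque': array([ 0.01740428,  0.03718304, -0.01971049]), 'finger_gap': 0.9993350807374478} 0.0726
top viewer 0.64 [250.8 192.6] [0.601  0.0357 0.    ]
top viewer 0.34 [178.3 175.9] [0.6416 0.2064 0.    ]
top tab_back 0.8 [245.5 236.8] [0.4914 0.0446 0.081 ]
top nose 0.72 [250.5 190.8] [0.5936 0.0349 0.059 ]
top peg_mid 0.77 [238.6 177. ] [0.616  0.0591 0.096 ]
top cam_axis 0.87 [254.6 166. ] [0.6466 0.0257 0.07  ]
top oil_bottle 0.79 [178.5 173.9] [ 0.6465  0.2061 -0.    ]
top slide_box 0.84 [339.1 236.1] [ 0.4995 -0.1656  0.    ]
top dish 0.78 [336.9 156.8] [ 0.6867 -0.1681  0.    ]
side viewer 0.55 [242.7 235.6] [0.5914 0.0305 0.    ]
side tab_back 0.93 [276.8 232.1] [0.5028 0.036  0.081 ]
side peg_mid 0.93 [226.  205.6] [0.6122 0.0545 0.096 ]
side cam_axis 0.73 [225.5 196.6] [0.6489 0.0167 0.07  ]
side cam_axis 0.53 [277.5 234.8] [0.503  0.0325 0.07  ]
side oil_bottle 0.69 [164.3 277.8] [0.6405 0.2057 0.    ]
side slide_box 0.8 [323.7 202.7] [ 0.5086 -0.1657  0.    ]
side dish 0.74 [266.7 171.6] [ 0.6806 -0.1718  0.    ]
0.9
```

View pics/top.png

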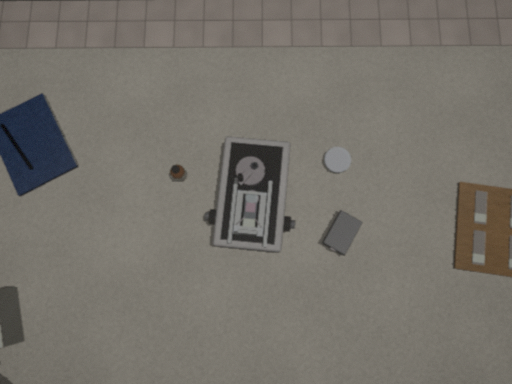

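View pics/side.png

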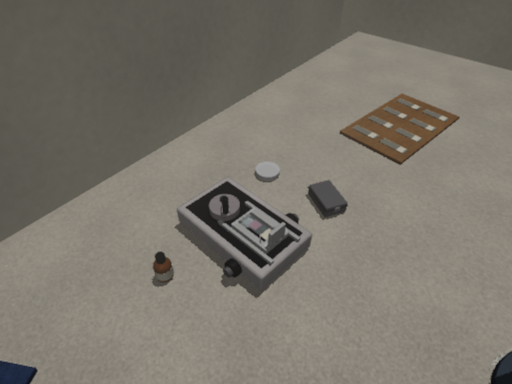

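The top view shows the viewer turned about -7°, with the peg at (239,177), the cam axis at about (254,166) and the tab at (245,237). That puts the cam near -0.7 rad, so the short way round is clockwise, past the viewer's left side. The side view agrees, with the peg at (226,205) and the tab at (277,232). I'll move over the viewer and check from nearer.

Call:
{"op": "drive_tool", "data": {"linear": [[-29, -20, 0], [-29, -20, 0], [-29, -20, 0], [-29, -20, 0], [-29, -20, 0], [-29, -20, 0], [-29, -20, 0], [-29, -20, 0], [-29, -20, 0], [-29, -20, 0], [-29, -20, 0], [-29, -20, 0], [-29, -20, 0], [-29, -20, 0], [-29, -20, 0], [-29, -20, 0], [-29, -20, 0], [-29, -20, 0]], "rot": [[0, 0, 0], [0, 0, 0], [0, 0, 0], [0, 0, 0], [0, 0, 0], [0, 0, 0], [0, 0, 0], [0, 0, 0], [0, 0, -7], [0, 0, -7], [0, 0, 0], [0, 0, 0], [0, 0, 0], [0, 0, 0], [0, 0, 0], [0, 0, 0], [0, 0, 0], [0, 0, 0]], "hand": [0, 0, 0, 0, 0, 0, 0, 0, 0, 0, 0, 0, 0, 0, 0, 0, 0, 0], "force": 40}}

```text
t: 2.4
tcp_pos: [0.6529, 0.0649, 0.3047]
tool_rot: [0.081, 0.997, 0.004, 0.002]
force: [0.3, 0.4, -0.7]
finger_gap: -0.003
```

Run:
```python
from h import *
s=manip.sense();print(s["t"],s["tcp_pos"],s["q"],R.from_quat(s["tool_rot"]).as_matrix().round(3))
save("wrist","w1.png");find("wrist",["tab_back","nose","peg_mid","cam_axis"])
```

```text
2.4 [0.65294695 0.06492727 0.30471346] [-0.07385879  0.56803725  1.35142398  0.009188    1.21815326 -1.48531681] [[-0.987  0.162  0.005]
 [ 0.162  0.987  0.008]
 [-0.003  0.009 -1.   ]]
wrist tab_back 0.92 [195.6  12.8] [0.5014 0.0343 0.081 ]
wrist nose 0.63 [215.3 120.8] [0.598 0.031 0.059]
wrist peg_mid 0.78 [234.1 138.4] [0.613 0.053 0.096]
wrist peg_mid 0.28 [216.7 167. ] [0.6391 0.0297 0.096 ]
wrist cam_axis 0.69 [216.8 167.1] [0.6447 0.0263 0.07  ]
```

View pics/w1.png

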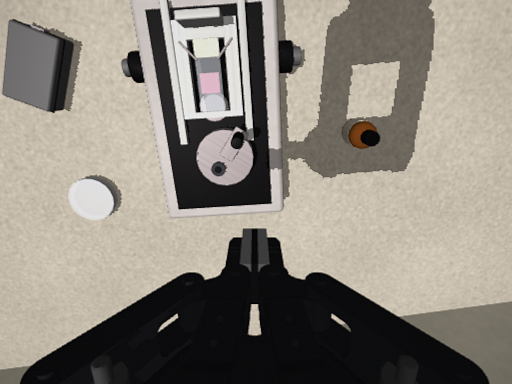

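Run:
```python
from h import *
for p in [(172,216),(283,210)]: print(at_z("wrist",p,.05))
o,_=ray("wrist",(0,0));print("cam",o)
save("top","t2.png")
for cam in ("wrist","top"):
    r=cams.regions_of("viewer",cam)
    if not r: continue
    print(cam,r[0]["score"],r[0]["rect"])
    c=max(cv2.findContours(r[0]["pixels"].astype(np.uint8),0,1)[0],key=cv2.contourArea)[:,0]
    w=np.array([at_z(cam,p,.05)[:2]*1000 for p in c],np.float32); print(cv2.minAreaRect(w))
r=cams.regions_of("peg_mid","wrist")
for x in r[:2]: print(x["score"],x["rect"])
find("top",["tab_back","cam_axis","peg_mid"])
```

```text
[ 0.70358426 -0.04687108  0.05      ]
[0.71879326 0.09456947 0.05      ]
cam [0.5702341  0.07871665 0.37455457]
wrist 0.63 [124.5, 0.0, 301.0, 215.4]
((595.4339599609375, 31.848602294921875), (192.58804321289062, 238.3680877685547), 80.94032287597656)
top 0.55 [236.5, 137.5, 295.3, 254.9]
((588.1746826171875, -0.43291473388671875), (253.89425659179688, 121.78768157958984), 0.4190913140773773)
0.83 [196.0, 126.8, 254.9, 185.2]
0.44 [342.9, 119.6, 378.8, 148.5]
top tab_back 0.84 [245.3 234.8] [0.4956 0.045  0.081 ]
top tab_back 0.54 [341.9 235.2] [ 0.4943 -0.1563  0.081 ]
top cam_axis 0.94 [258.2 166.3] [0.6459 0.0178 0.07  ]
top peg_mid 0.19 [341.5 233.7] [ 0.496  -0.1527  0.096 ]
```

```bash
cat >> h.py <<'E'
A=np.array([.645,.024]); YAW=-6.3
def pose(x,y,z,phi):
    p=np.radians(phi); c,s=np.cos(p),np.sin(p)
    return np.array([x,y,z]),np.array([[c,s,0],[s,-c,0],[0,0,-1.]])
def arc(th,off=17,z=.157,r=44):
    t=np.radians(th); C=A+1e-3*(r*np.array([np.cos(t),np.sin(t)])-off*np.array([np.sin(t),-np.cos(t)]))
    return pose(*C,z,th+90)
def rows(targets):
    s=manip.sense(); p=s["tcp_pos"];M=R.from_quat(s["tool_rot"]).as_matrix()
    print("t",round(s["t"],2),"tcp",np.round(p,4),"phi",np.degrees(np.arctan2(M[1,0],M[0,0])).round(1)%360,"F",np.round(s["force"],1),"q6",round(s["q"][5],2))
    for q,N in targets:
        print(list(np.round(M.T@(q-p)*1000,1)),list(np.round(R.from_matrix(M.T@N).as_rotvec(degrees=True),1))); p,M=q,N
E
python3 - <<'E'
from h import *
p,_=pose(0,0,0,0)
rows([pose(*manip.sense()["tcp_pos"],229),arc(139,35,.20)[:1]+(pose(0,0,0,229)[1],),arc(139,35)])
E
```

```text
t 3.0 tcp [0.6514 0.0674 0.3049] phi 170.8 F [ 1.   0.3 -0.5] q6 -1.48
[np.float64(0.0), np.float64(0.0), np.float64(0.0)] [np.float64(0.4), np.float64(0.4), np.float64(-58.2)]
[np.float64(71.9), np.float64(20.3), np.float64(104.9)] [np.float64(0.0), np.float64(0.0), np.float64(0.0)]
[np.float64(0.0), np.float64(0.0), np.float64(43.0)] [np.float64(0.0), np.float64(0.0), np.float64(0.0)]
```

Call:
{"op": "drive_tool", "data": {"linear": [[0, 0, 0], [0, 0, 0], [0, 0, 0], [0, 0, 0], [0, 0, 0], [0, 0, 0], [0, 0, 0], [0, 0, 0], [0, 0, 0], [14, 4, 20], [14, 4, 20], [14, 4, 20], [14, 4, 20], [14, 4, 20], [0, 0, 0]], "rot": [[0, 0, -6.5], [0, 0, -6.5], [0, 0, -6.5], [0, 0, -6.5], [0, 0, -6.5], [0, 0, -6.5], [0, 0, -6.5], [0, 0, -6.5], [0, 0, -6], [0, 0, 0], [0, 0, 0], [0, 0, 0], [0, 0, 0], [0, 0, 0], [0, 0, 0]], "hand": [0, 0, 0, 0, 0, 0, 0, 0, 0, 0, 0, 0, 0, 0, 0]}}

```text
t: 4.25
tcp_pos: [0.5912, 0.0318, 0.2065]
tool_rot: [-0.443, 0.897, -0.0, 0.009]
force: [-0.4, -0.1, -0.4]
finger_gap: 0.003
```

Run:
```python
from h import *
rows([arc(139,35,.19),arc(139,35)])
save("wrist","w2.png")
find("wrist",["peg_mid","cam_axis","nose"])
```

```text
t 4.25 tcp [0.5912 0.0318 0.2065] phi 232.6 F [-0.4 -0.1 -0.4] q6 -2.63
[np.float64(6.0), np.float64(-1.2), np.float64(16.4)] [np.float64(-0.5), np.float64(1.0), np.float64(3.5)]
[np.float64(0.0), np.float64(0.0), np.float64(33.0)] [np.float64(0.0), np.float64(0.0), np.float64(0.0)]
wrist nose 0.65 [256.5 194. ] [0.6024 0.0344 0.059 ]
```

View pics/w2.png

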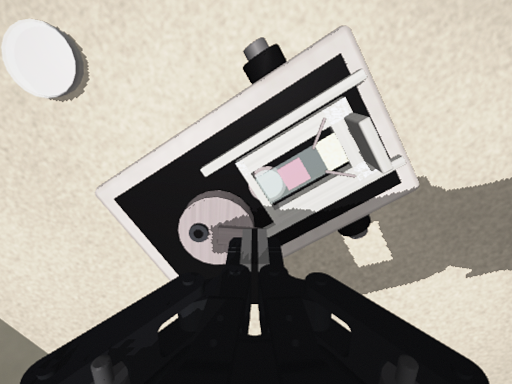

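The cam screw is at (199,232) and the viewer corners at (97,188), (347,28) and (417,187). The fingertips hide the peg. I'll use these points to refine the pivot and the yaw.

Run:
```python
from h import *
print(at_z("wrist",(199,232),.070))
P=[at_z("wrist",p,.05) for p in [(97,188),(347,28),(417,187)]]
print(P,np.degrees(np.arctan2(*(P[0]-P[1])[1::-1])),np.degrees(np.arctan2(*(P[2]-P[1])[1::-1]))-90,np.linalg.norm(P[0]-P[1]),np.linalg.norm(P[2]-P[1]))
```

```text
[0.66075758 0.02928412 0.07      ]
[array([ 0.71584442, -0.0534667 ,  0.05      ]), array([ 0.47353981, -0.02687964,  0.05      ]), array([0.48849272, 0.11605579, 0.05      ])] -6.261772438047815 -5.9721618318995695 0.2437588835471694 0.14371543517078525
```

Run:
```python
from h import *
rows([arc(139,35,.19),arc(139,35)])
m=cams.camera_model("wrist"); save("wrist","w3.png"); m2=cams.camera_model("wrist")
print(m["tvec"],m2["tvec"],m["rvec"],m2["rvec"],m["cx"],m["cy"])
find("wrist",["cam_axis","nose","tab_back"]);save("side","s3.png"); find("side",["cam_axis","peg_mid","tab_back"])
r=cams.regions_of("viewer","side")[0]["pixels"]
im=np.vstack([cv2.imread("pics/w3.png")[:300],cv2.resize(cv2.imread("pics/s3.png")[150:300,130:386],(512,300))]);cv2.imwrite("pics/c3.png",im)
```

```text
t 4.45 tcp [0.5976 0.0325 0.2117] phi 232.6 F [ 0.8 -0.4  0.7] q6 -2.63
[np.float64(10.6), np.float64(3.7), np.float64(21.3)] [np.float64(-1.2), np.float64(1.5), np.float64(3.6)]
[np.float64(0.0), np.float64(0.0), np.float64(33.0)] [np.float64(0.0), np.float64(0.0), np.float64(0.0)]
[ 0.46108433 -0.37855013  0.14837362] [ 0.46131804 -0.37854917  0.14828863] [-0.94542953 -2.81362311 -0.49157059] [-0.94490578 -2.8133776  -0.49157095] 254.1532306188431 185.77364593245466
wrist cam_axis 0.55 [208.  220.2] [0.6471 0.0254 0.07  ]
wrist nose 0.97 [266.6 188.3] [0.5919 0.0353 0.059 ]
wrist tab_back 0.86 [375.3 128.8] [0.4992 0.0382 0.081 ]
side cam_axis 0.83 [225.1 197.4] [0.648 0.019 0.07 ]
side peg_mid 0.82 [225.9 204. ] [0.6153 0.0514 0.096 ]
side tab_back 0.63 [277.5 232.5] [0.5012 0.036  0.081 ]
side tab_back 0.51 [225.6 203.3] [0.6276 0.0394 0.081 ]
```

View pics/c3.png

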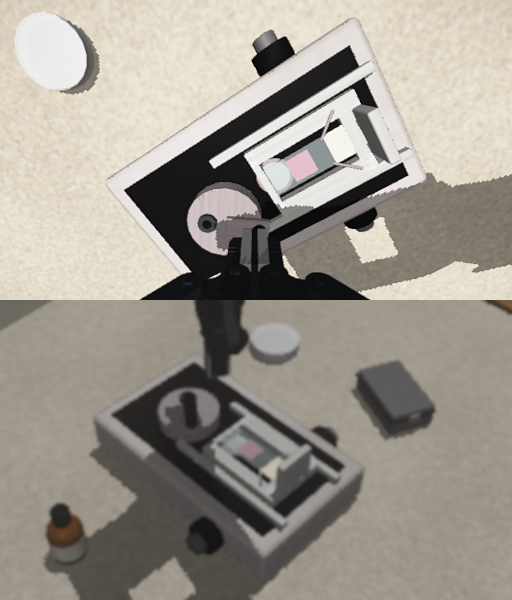

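Call:
{"op": "drive_tool", "data": {"linear": [[3, 1, 5], [3, 1, 5], [3, 1, 5], [2, 1, 5], [0, 0, 5], [0, 0, 5], [0, 0, 5], [0, 0, 5], [0, 0, 5], [0, 0, 0], [0, 0, 0]], "rot": [[0, 0, 1], [0, 0, 1], [0, 0, 1], [-0.5, 0.7, 0.6], [-0.5, 0.7, 0], [0, 0, 0], [0, 0, 0], [0, 0, 0], [0, 0, 0], [0, 0, 0], [0, 0, 0]], "hand": [0, 0, 0, 0, 0, 0, 0, 0, 0, 0, 0]}}

```text
t: 5.82
tcp_pos: [0.5849, 0.0255, 0.1586]
tool_rot: [-0.411, 0.912, 0.001, -0.003]
force: [-0.7, 0.1, 0.1]
finger_gap: -0.001
```

```bash
sed -i 's/^A=.*;/A=np.array([.6465,.0245]);/; s/list(np.round(M.T/str(np.round(M.T/; s/1000,1)),list(/1000,1)),str(/' h.py
python3 - <<'E'
from h import *
rows([arc(t,o) for t,o in [(139,35),(139,26),(139,18),(135,16),(130,16),(125,16),(120,16)]])
E
```

```text
t 5.82 tcp [0.5849 0.0255 0.1586] phi 228.6 F [-0.7  0.1  0.1] q6 -2.56
[-4.7 -3.1  1.5] [ 0.3 -0.3 -0.4]
[-9.  0.  0.] [0. 0. 0.]
[-8.  0.  0.] [0. 0. 0.]
[-5.1  1.   0. ] [0. 0. 4.]
[-3.9  1.2  0. ] [0. 0. 5.]
[-3.9  1.2  0. ] [0. 0. 5.]
[-3.9  1.2  0. ] [0. 0. 5.]
```

Call:
{"op": "drive_tool", "data": {"linear": [[-5, -3, 1.5], [-5, 0, 0], [-4, 0, 0], [-4, 0, 0], [-4, 0, 0], [-4, 1, 0], [-4, 1.2, 0], [-4, 1.2, 0], [-4, 1.2, 0], [0, 0, 0]], "rot": [[0, 0, 0], [0, 0, 0], [0, 0, 0], [0, 0, 0], [0, 0, 0], [0, 0, 4], [0, 0, 5], [0, 0, 5], [0, 0, 5], [0, 0, 0]], "hand": [0, 0, 0, 0, 0, 0, 0, 0, 0, 0]}}

```text
t: 6.65
tcp_pos: [0.6063, 0.0536, 0.1578]
tool_rot: [-0.25, 0.968, -0.001, -0.014]
force: [0.4, 0.2, -0.5]
finger_gap: 0.0
```

Run:
```python
from h import *
rows([arc(t,17) for t in [120,115,110,100,90]])
save("side","s4.png"); save("wrist","w4.png"); 
im=np.vstack([cv2.imread("pics/w4.png")[:300],cv2.resize(cv2.imread("pics/s4.png")[150:300,130:386],(512,300))]);cv2.imwrite("pics/c4.png",im)
find("side",["peg_mid"])
```

```text
t 6.65 tcp [0.6063 0.0536 0.1578] phi 209.0 F [ 0.4  0.2 -0.5] q6 -2.16
[-3.3 -1.3  0.7] [ 0.3 -1.6 -1. ]
[-3.9  1.3  0. ] [0. 0. 5.]
[-3.9  1.3  0. ] [0. 0. 5.]
[-7.9  2.3  0. ] [ 0.  0. 10.]
[-7.9  2.3  0. ] [ 0.  0. 10.]
side peg_mid 0.75 [222.5 204.2] [0.62  0.056 0.096]
```

View pics/c4.png

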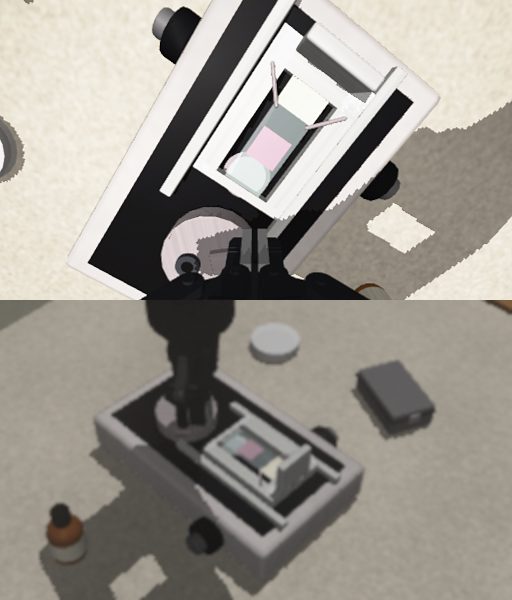

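Call:
{"op": "drive_tool", "data": {"linear": [[-4, -1, 0], [-4, 0, 0], [-4, 1, 0], [-4, 1, 0], [-4, 1, 0]], "rot": [[0, -0.5, 1], [0, -0.5, 5], [0, 0, 5], [0, 0, 5], [0, 0, 5]], "hand": [0, 0, 0, 0, 0]}}

```text
t: 7.22
tcp_pos: [0.6138, 0.0623, 0.1571]
tool_rot: [-0.066, 0.998, 0.0, -0.02]
force: [-7.4, -0.6, 5.9]
finger_gap: -0.001
```

Run:
```python
from h import *
rows([arc(t,17) for t in [105,95,85]])
save("side","s5.png");find("side",["peg_mid"]);save("top","t5.png");find("top",["peg_mid"])
rows([])
```

```text
t 7.22 tcp [0.6138 0.0623 0.1571] phi 187.6 F [-7.4 -0.6  5.9] q6 -1.78
[-4.9 -0.3 -0.1] [ 0.3 -2.3 -7.4]
[-7.9  2.3  0. ] [ 0.  0. 10.]
[-7.9  2.3  0. ] [ 0.  0. 10.]
side peg_mid 0.63 [215.3 204.2] [0.6309 0.0648 0.096 ]
t 7.42 tcp [0.6142 0.0625 0.1571] phi 187.9 F [-4.5 -0.6  5. ] q6 -1.78
```

Call:
{"op": "drive_tool", "data": {"linear": [[-5, 0, 0], [-5, 0.5, 0], [-5, 1, 0], [-5, 1, 0], [-5, 1, 0]], "rot": [[0, -0.6, 0], [0, -0.6, 0], [0, -0.6, 4], [0, -0.5, 5], [0, 0, 5]], "hand": [0, 0, 0, 0, 0]}}

```text
t: 7.83
tcp_pos: [0.6252, 0.07, 0.1559]
tool_rot: [0.056, 0.998, 0.002, -0.018]
force: [-6.5, 1.0, 5.4]
finger_gap: 0.002
```

```bash
cat >> h.py <<'E'
def peg(off=17):
    s=manip.sense();M=R.from_quat(s["tool_rot"]).as_matrix()
    P=s["tcp_pos"][:2]-M[:2,0]*off/1000-A
    print("peg angle",np.degrees(np.arctan2(P[1],P[0])).round(1),"r",(np.linalg.norm(P)*1000).round(1))
E
python3 - <<'E'
from h import *
peg();rows([arc(t,17) for t in [85,75,65]])
E
```

```text
peg angle 95.8 r 43.8
t 7.83 tcp [0.6252 0.07   0.1559] phi 173.6 F [-6.5  1.   5.4] q6 -1.53
[-8.1  0.7 -1.4] [ 0.1 -2.  -1.4]
[-7.9  2.3  0. ] [ 0.  0. 10.]
[-7.9  2.3  0. ] [ 0.  0. 10.]
```

Call:
{"op": "drive_tool", "data": {"linear": [[-6, 0, -0.3], [-6, 0.5, -0.3], [-6, 1, -0.3], [-6, 1.2, -0.3], [-6, 1.2, -0.3], [-6, 1.3, -0.2]], "rot": [[0, -1, 0], [0, -1, 0], [0, -1, 3], [0, -1, 5], [0, -0.5, 5], [0, 0, 5]], "hand": [0, 0, 0, 0, 0, 0]}}

```text
t: 8.33
tcp_pos: [0.645, 0.0747, 0.1552]
tool_rot: [0.218, 0.976, 0.001, -0.001]
force: [-6.5, 2.3, 4.7]
finger_gap: -0.002
```

Run:
```python
from h import *
peg();rows([arc(t,17) for t in [60,50,40]])
```

```text
peg angle 72.1 r 45.1
t 8.33 tcp [0.645  0.0747 0.1552] phi 154.8 F [-6.5  2.3  4.7] q6 -1.19
[-9.5  0.5 -1.8] [ 0.1 -0.2  4.8]
[-7.9  2.3  0. ] [ 0.  0. 10.]
[-7.9  2.3  0. ] [ 0.  0. 10.]
```

Call:
{"op": "drive_tool", "data": {"linear": [[-6, 0, -0.5], [-6, 0.7, -0.5], [-6, 1.2, -0.5], [-6, 1.5, -0.5], [-6, 1.5, -0.3], [-6, 1.5, -0.3]], "rot": [[0, 0, 3], [0, 0, 4], [0, 0, 5], [0, -0.5, 5], [0, -0.5, 5], [0, 0, 5]], "hand": [0, 0, 0, 0, 0, 0]}}

```text
t: 8.83
tcp_pos: [0.6653, 0.0714, 0.1555]
tool_rot: [0.45, 0.893, -0.0, -0.014]
force: [-4.1, 6.2, 4.0]
finger_gap: 0.001
```

Run:
```python
from h import *
peg();rows([arc(t,17) for t in [35,25,15]])
```

```text
peg angle 49.0 r 44.1
t 8.83 tcp [0.6653 0.0714 0.1555] phi 126.5 F [-4.1  6.2  4. ] q6 -0.71
[-10.6   1.4  -1.8] [-0.7 -1.4  1.5]
[-7.9  2.3  0. ] [ 0.  0. 10.]
[-7.9  2.3  0. ] [ 0.  0. 10.]
```

Call:
{"op": "drive_tool", "data": {"linear": [[-6, 0.5, -0.5], [-6, 1, -0.5], [-6, 1.2, -0.5], [-6, 1.5, -0.4], [-6, 1.5, -0.3], [-6, 1.5, -0.3]], "rot": [[-0.3, -0.5, 1], [-0.3, -0.5, 2], [0, -0.5, 4], [0, -0.5, 4], [0, 0, 4], [0, 0, 4]], "hand": [0, 0, 0, 0, 0, 0]}}

```text
t: 9.33
tcp_pos: [0.6821, 0.0599, 0.1554]
tool_rot: [0.598, 0.802, 0.001, -0.012]
force: [-2.9, 7.1, 2.0]
finger_gap: -0.001
```

Run:
```python
from h import *
peg();rows([arc(t,17) for t in [15,5,-6.3]])
save("side","s6.png");find("side",["peg_mid","cam_axis"]);save("top","t6.png");find("top",["peg_mid","cam_axis"])
```

```text
peg angle 25.3 r 44.7
t 9.33 tcp [0.6821 0.0599 0.1554] phi 106.6 F [-2.9  7.1  2. ] q6 -0.38
[-8.   0.2 -1.8] [-0.7 -1.2  1.6]
[-7.9  2.3  0. ] [ 0.  0. 10.]
[-9.   2.5  0. ] [ 0.   0.  11.3]
side peg_mid 0.61 [203.6 183.9] [0.6903 0.0365 0.096 ]
side cam_axis 0.77 [225.1 199.8] [0.6431 0.0244 0.07  ]
top cam_axis 0.7 [255.5 164.5] [0.65   0.0237 0.07  ]
```

Call:
{"op": "drive_tool", "data": {"linear": [[-6, 0.5, -0.5], [-6, 1, -0.5], [-6, 1.2, -0.5], [-6, 1.2, -0.3], [-5, 1.2, -0.3]], "rot": [[-0.3, -0.5, 1], [-0.3, -0.5, 2], [0, -0.5, 3], [0, -0.5, 4], [0, 0, 4]], "hand": [0, 0, 0, 0, 0]}}

```text
t: 10.05
tcp_pos: [0.691, 0.047, 0.1554]
tool_rot: [0.693, 0.721, 0.001, -0.005]
force: [-0.2, 7.4, 1.0]
finger_gap: 0.001
```

Run:
```python
from h import *
peg();rows([arc(t,17) for t in [0,-6.3]])
```

```text
peg angle 6.9 r 45.5
t 10.05 tcp [0.691  0.047  0.1554] phi 92.3 F [-0.2  7.4  1. ] q6 -0.14
[-5.4 -0.7 -1.7] [-0.3 -0.5  2.3]
[-4.9  1.6  0. ] [0.  0.  6.3]
```

Call:
{"op": "drive_tool", "data": {"linear": [[8, 0, 0], [8, 0, 0], [10, 0, 0], [10, 0, -10], [10, 0, -15], [0, 0, -15], [0, 0, -15], [0, 0, -10], [0, 0, 0], [0, 0, 0], [0, 0, 0], [0, 0, 0]], "rot": [[0, 0, 0], [0, 0, 0], [0, 0, 0], [0, 0, 0], [0, 0, 0], [0, 0, 0], [0, 0, 0], [0, 0, 0], [0, 0, 0], [0, 0, 0], [0, 0, 0], [0, 0, 0]], "hand": [0, 0, 0, 0, 0, 0, 0, 0, 0, 0, 0, 0]}}

```text
t: 11.05
tcp_pos: [0.6906, 0.1033, 0.2261]
tool_rot: [0.688, 0.725, 0.004, -0.003]
force: [0.8, 0.9, -0.1]
finger_gap: -0.0
```

Run:
```python
from h import *
rows([]);save("wrist","w7.png",1.5);find("wrist",["cam_axis","peg_mid","nose","tab_back"])
save("side","s7.png");find("side",["cam_axis","peg_mid","tab_back"]);save("top","t7.png");find("top",["cam_axis","peg_mid","tab_back"]);rows([])
```

```text
t 11.05 tcp [0.6906 0.1033 0.2261] phi 93.0 F [ 0.8  0.9 -0.1] q6 -0.07
wrist cam_axis 0.89 [203.6 267.7] [0.6478 0.0251 0.07  ]
wrist nose 0.97 [149.4 256.6] [0.5926 0.0273 0.059 ]
wrist tab_back 0.56 [ 29.7 254.8] [0.4949 0.0382 0.081 ]
side cam_axis 0.86 [223.2 199.2] [0.6474 0.0256 0.07  ]
side peg_mid 0.74 [205.3 181.3] [0.6932 0.0285 0.096 ]
side peg_mid 0.37 [162.6 277.7] [0.5818 0.2409 0.096 ]
side tab_back 0.66 [278.8 235.5] [0.4951 0.0404 0.081 ]
top cam_axis 0.7 [254. 166.] [0.6467 0.027  0.07  ]
top peg_mid 0.72 [252.  142.9] [0.691  0.0309 0.096 ]
top peg_mid 0.21 [253.5 165.8] [0.6403 0.0277 0.096 ]
top tab_back 0.91 [244.8 235.8] [0.4935 0.046  0.081 ]
top tab_back 0.52 [342.2 235.2] [ 0.4943 -0.1569  0.081 ]
t 11.7 tcp [0.6909 0.1032 0.2265] phi 93.0 F [ 0.9 -0.2  0.6] q6 -0.07
```

View pics/w7.png

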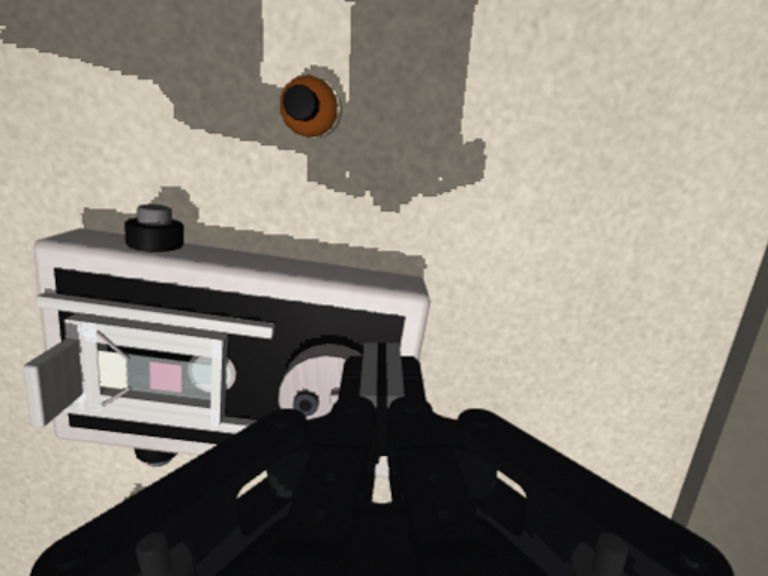

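The disc hides the peg behind the fingers here. The top and side views put the peg at 3 to 6° world, and the target is -6.3°, so about 10° remains. I'll go back down and finish gently.

Call:
{"op": "drive_tool", "data": {"linear": [[0, 0, 12], [0, 0, 12], [0, 0, 12], [0, 0, 12], [0, 0, 8], [0, 0, 4], [-8, 0, 2], [-8, 0, 0], [-8, 0, 0], [-6, 0, 0], [-6, 0, 0], [0, 0, 0]], "rot": [[0, 0, 3], [0, 0, 3], [0, 0, 3], [0, 0, 0], [0, 0, 0], [0, 0, 0], [0, 0, 0], [0, 0, 0], [0, 0, 0], [0, 0, 0], [0, 0, 0], [0, 0, 0]], "hand": [0, 0, 0, 0, 0, 0, 0, 0, 0, 0, 0, 0]}}

```text
t: 12.7
tcp_pos: [0.689, 0.0636, 0.1641]
tool_rot: [0.744, 0.668, 0.006, -0.0]
force: [0.0, 1.0, -0.5]
finger_gap: 0.001
```

```bash
sed -i 's/^A=.*;/A=np.array([.647,.0252]);/' h.py
python3 - <<'E'
from h import *
peg();rows([arc(-6.3)])
E
```

```text
peg angle 28.1 r 45.6
t 12.7 tcp [0.689  0.0636 0.1641] phi 83.9 F [ 0.   1.  -0.5] q6 0.03
[-25.8   6.3   6.9] [ 0.5 -0.6  0.2]
```

Call:
{"op": "drive_tool", "data": {"linear": [[-6, 2, 3], [-5, 2, 3], [-5, 1, 1], [-5, 1, 0], [-5, 0, 0], [-5, 0, 0]], "rot": [[0, 0, 0], [0, 0, 0], [0, 0, 0], [0, 0, 0], [0, 0, 0], [0, 0, 0]], "hand": [0, 0, 0, 0, 0, 0]}}

```text
t: 13.2
tcp_pos: [0.6938, 0.0356, 0.1585]
tool_rot: [0.745, 0.667, 0.013, -0.003]
force: [1.6, 7.5, 1.7]
finger_gap: -0.001
```

Run:
```python
from h import *
peg();rows([arc(-6.3)])
```

```text
peg angle -8.2 r 45.4
t 13.2 tcp [0.6938 0.0356 0.1585] phi 83.7 F [1.6 7.5 1.7] q6 -0.02
[ 1.5 -1.4  1.5] [ 0.8 -1.3 -0. ]
```

Call:
{"op": "drive_tool", "data": {"linear": [[8, 0, 0], [10, 0, 0], [20, 0, -10], [30, 0, -30], [30, 0, -30], [20, 0, -30], [20, 0, -20], [0, 0, 0], [0, 0, 0], [0, 0, 0], [0, 0, 0]], "rot": [[0, 0, 0], [0, 0, 0], [0, 0, 0], [0, 0, 0], [0, 0, 0], [0, 0, 0], [0, 0, 0], [0, 0, 0], [0, 0, 0], [0, 0, 0], [0, 0, 0]], "hand": [0, 0, 0, 0, 0, 0, 0, 0, 0, 0, 0]}}

```text
t: 14.12
tcp_pos: [0.7063, 0.1794, 0.2817]
tool_rot: [0.744, 0.668, 0.009, -0.004]
force: [-0.5, 0.7, -0.4]
finger_gap: -0.003
```

Run:
```python
from h import *
rows([]);save("side","s8.png");find("side",["cam_axis","peg_mid","tab_back"]);save("top","t8.png");find("top",["cam_axis","peg_mid","tab_back"]);rows([])
a=cv2.resize(cv2.imread("pics/t8.png")[120:260,200:310],None,fx=4,fy=4,interpolation=2)
b=cv2.resize(cv2.imread("pics/s8.png")[165:290,170:320],None,fx=2.3,fy=4.48,interpolation=2)
cv2.imwrite("pics/c8.png",np.hstack([a,b]))
```

```text
t 14.12 tcp [0.7063 0.1794 0.2817] phi 83.8 F [-0.5  0.7 -0.4] q6 0.19
side cam_axis 0.58 [224.2 197.4] [0.6494 0.0202 0.07  ]
side peg_mid 0.89 [209.8 176.9] [0.6958 0.0123 0.096 ]
side tab_back 0.89 [278.2 235.4] [0.4961 0.0409 0.081 ]
top cam_axis 0.6 [255.4 165.2] [0.6484 0.024  0.07  ]
top peg_mid 0.72 [259.5 138.8] [0.7002 0.0148 0.096 ]
top tab_back 0.55 [245.3 237.9] [0.4891 0.045  0.081 ]
t 14.52 tcp [0.707  0.1792 0.2824] phi 83.8 F [ 0.3 -0.2  0.2] q6 0.19
```

View pics/c8.png

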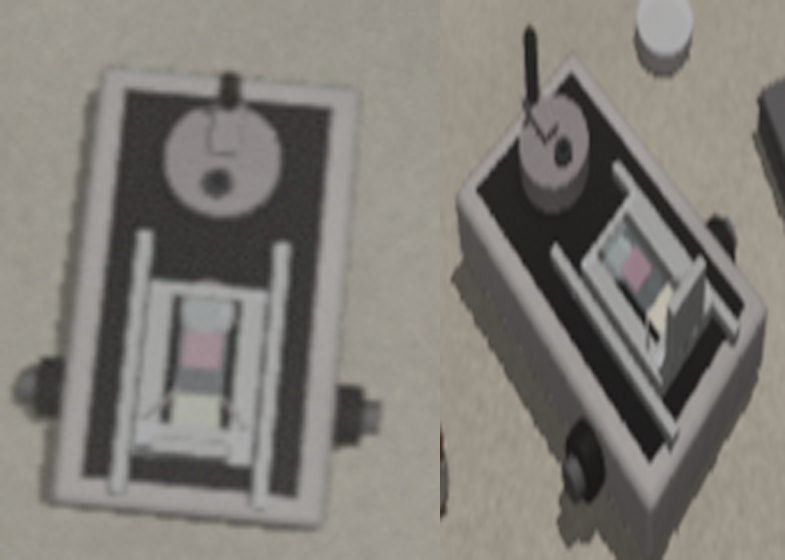

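The top crop shows the pivot at (217,183) and the peg at (230,90). The peg line is about 8° clockwise, against about 5.5 to 6.3° for the viewer's axis, so the low point faces the carriage within about 3°. The cam is done, and I'll turn the tool for the tab push.

Call:
{"op": "drive_tool", "data": {"linear": [[0, 0, 0], [0, 0, 0], [0, 0, 0], [0, 0, 0], [0, 0, 0], [0, 0, 0], [0, 0, 0], [0, 0, 0], [0, 0, 0], [0, 0, 0], [0, 0, 0], [0, 0, 0], [0, 0, 0], [0, 0, 0]], "rot": [[0, 0, -6.5], [0, 0, -6.5], [0, 0, -6.5], [0, 0, -6.5], [0, 0, -6.5], [0, 0, -6.5], [0, 0, -6.5], [0, 0, -6.5], [0, 0, -6.5], [0, 0, -6.5], [0, 0, -6.5], [0, 0, -6.5], [0, 0, -6.5], [0, 0, -3]], "hand": [0, 0, 0, 0, 0, 0, 0, 0, 0, 0, 0, 0, 0, 0]}}

```text
t: 15.68
tcp_pos: [0.7074, 0.1755, 0.2807]
tool_rot: [0.04, 0.999, 0.009, 0.003]
force: [-1.3, 0.3, 0.2]
finger_gap: -0.003
```

Run:
```python
from h import *
P=[at_z("top",(x/4+200,y/4+120),.05) for x,y in [(107,72),(357,92),(55,500),(323,525)]]
for a,b in ((0,2),(1,3)): d=P[a]-P[b]; print("yaw",np.degrees(np.arctan2(d[1],d[0])),np.linalg.norm(d))
rows([pose(.460,.045,.28,173.8),pose(.460,.045,.153,173.8)])
```

```text
yaw -5.88167832442907 0.24238456795494018
yaw -5.256727642423268 0.24326237411667495
t 15.68 tcp [0.7074 0.1755 0.2807] phi 175.4 F [-1.3  0.3  0.2] q6 -1.41
[ 236.2 -149.8   -3.4] [1.1 0.3 1.6]
[  0.   0. 127.] [0. 0. 0.]
```

Run:
```python
from h import *
import time
for i in range(6): cams.snapshot("wrist")
save("wrist","w9.png",1.5);find("wrist",["cam_axis","peg_mid","nose","tab_back"]);rows([pose(.460,.045,.28,173.8)])
```

```text
wrist cam_axis 0.6 [ 98.4 126.6] [0.6472 0.0297 0.07  ]
wrist peg_mid 0.9 [ 82.1 180. ] [0.6931 0.015  0.096 ]
wrist nose 0.98 [90.  68.9] [0.5938 0.0304 0.059 ]
wrist tab_back 0.7 [ 96.6 129.4] [0.6489 0.0333 0.081 ]
t 16.23 tcp [0.7074 0.1757 0.2808] phi 175.1 F [ 0.3  0.2 -0.2] q6 -1.41
[ 235.4 -151.2   -3.3] [1.1 0.3 1.3]
```

View pics/w9.png

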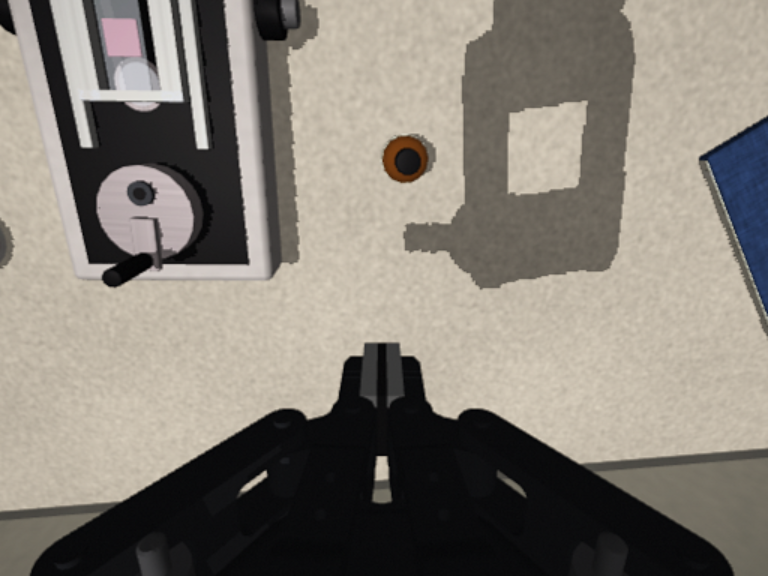

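Run:
```python
from h import *
f=lambda x,y,z: at_z("wrist",(x/1.5,y/1.5),z)[:2]
ax=f(140,192,.07)
for n,p in dict(base=f(149,262,.076),top=f(109,279,.116),mid=f(128,271,.096),net=at_z("wrist",(82.1,180),.096)[:2]).items():
    d=p-ax; print(n,p,np.degrees(np.arctan2(d[1],d[0])),np.linalg.norm(d))
L=[f(203,148,.06)-f(170,0,.06), f(92,148,.06)-f(54,0,.06), f(271,277,.05)-f(233,0,.05),f(78,278,.05)-f(13,0,.05)]
for d in L: print("yaw",np.degrees(np.arctan2(d[1],d[0])))
d=f(185,97,.064)-f(80,99,.064); print("nose yaw",np.degrees(np.arctan2(d[1],d[0]))-90)
```

```text
base [0.69446155 0.02100719] -4.216154293624449 0.04637751336356023
top [0.69256304 0.01823097] -7.939671872808201 0.04478278712617346
mid [0.6941043 0.0178753] -8.111912992811131 0.04635860973021173
net [0.69317467 0.01502568] -11.79687902337581 0.04593534473187085
yaw 0.4549783451295816
yaw -2.5038753385724744
yaw -2.383587028112346
yaw -5.842226479126832
nose yaw -3.7385228874955203
```

The peg line is at about -7° and the viewer's axis at about -6°, so the cam is square. The peg base is at (149,262) and the screw at (140,192). Next is the tab.

Call:
{"op": "drive_tool", "data": {"linear": [[20, -13, 0], [24, -15, 0], [24, -15, 0], [24, -15, 0], [24, -15, 0], [24, -15, 0], [24, -15, 0], [24, -15, 0], [24, -15, 0], [15, -10, 0], [5, -4, 0], [0, 0, 0], [0, 0, 0], [0, 0, 0]], "rot": [[0, 0, 1], [0, 0, 0], [0, 0, 0], [0, 0, 0], [0, 0, 0], [0, 0, 0], [0, 0, 0], [0, 0, 0], [0, 0, 0], [0, 0, 0], [0, 0, 0], [0, 0, 0], [0, 0, 0], [0, 0, 0]], "hand": [0, 0, 0, 0, 0, 0, 0, 0, 0, 0, 0, 0, 0, 0]}}

```text
t: 17.4
tcp_pos: [0.4534, 0.0499, 0.2763]
tool_rot: [0.052, 0.999, 0.01, 0.009]
force: [0.0, -0.3, 0.2]
finger_gap: -0.004
```

Run:
```python
from h import *
rows([pose(.460,.045,.18,173.8),pose(.460,.045,.153,173.8)])
find("side",["tab_back"])if cams.snapshot("side") is not None else 0
save("wrist","w10.png");find("wrist",["tab_back","nose","peg_mid"])
```

```text
t 17.4 tcp [0.4534 0.0499 0.2763] phi 174.0 F [ 0.  -0.3  0.2] q6 -1.63
[-5.5 -6.2 96.3] [1.2 0.9 0.2]
[ 0.  0. 27.] [0. 0. 0.]
side tab_back 0.92 [275.5 235.1] [0.5004 0.0434 0.081 ]
wrist tab_back 0.95 [243.2 211.3] [0.4921 0.038  0.081 ]
```

Call:
{"op": "drive_tool", "data": {"linear": [[0, -2, 15], [0, -2, 15], [0, -1, 15], [0, 0, 15], [0, 0, 15], [0, 0, 15], [0, 0, 12], [0, 0, 9], [0, 0, 6], [0, 0, 0], [0, 0, 0]], "rot": [[0.5, 0.4, 0], [0.5, 0.4, 0], [0, 0, 0], [0, 0, 0], [0, 0, 0], [0, 0, 0], [0, 0, 0], [0, 0, 0], [0, 0, 0], [0, 0, 0], [0, 0, 0]], "hand": [0, 0, 0, 0, 0, 0, 0, 0, 0, 0, 0]}}

```text
t: 18.62
tcp_pos: [0.4586, 0.0466, 0.1535]
tool_rot: [0.05, 0.999, 0.001, 0.004]
force: [0.1, -0.6, -0.7]
finger_gap: 0.002
```

Run:
```python
from h import *
rows([pose(.460,.045,.153,174),pose(.484,.042,.153,174),pose(.52,.0385,.153,174)])
```

```text
t 18.62 tcp [0.4586 0.0466 0.1535] phi 174.2 F [ 0.1 -0.6 -0.7] q6 -1.62
[-1.5 -1.5  0.5] [0.1 0.4 0.2]
[-24.2  -0.5   0. ] [0. 0. 0.]
[-36.2   0.3   0. ] [0. 0. 0.]
```

Call:
{"op": "drive_tool", "data": {"linear": [[-4, -0.3, 0], [-4, -0.3, 0], [-4, -0.3, 0], [-4, -0.3, 0], [-4, 0, 0], [-4, 0, 0], [-4, 0, 0], [-4, 0, 0], [-4, 0, 0], [-4, 0, 0], [-4, 0, 0], [-4, 0, 0]], "rot": [[0, 0, 0], [0, 0, 0], [0, 0, 0], [0, 0, 0], [0, 0, 0], [0, 0, 0], [0, 0, 0], [0, 0, 0], [0, 0, 0], [0, 0, 0], [0, 0, 0], [0, 0, 0]], "hand": [0, 0, 0, 0, 0, 0, 0, 0, 0, 0, 0, 0]}}

```text
t: 19.62
tcp_pos: [0.5092, 0.0404, 0.1562]
tool_rot: [0.05, 0.999, 0.001, 0.002]
force: [-1.9, -0.4, 1.0]
finger_gap: -0.001
```

Run:
```python
from h import *
rows([pose(.52,.0385,.153,174),pose(.54,.0364,.153,174)])
save("wrist","w11.png");find("wrist",["tab_back","nose"]);save("top","t11.png");find("top",["tab_back","nose"])
```

```text
t 19.62 tcp [0.5092 0.0404 0.1562] phi 174.3 F [-1.9 -0.4  1. ] q6 -1.61
[-10.9  -0.8   3.3] [0.1 0.3 0.3]
[-20.1   0.    0. ] [0. 0. 0.]
wrist nose 0.6 [254.2 342.8] [0.6178 0.0292 0.059 ]
top nose 0.31 [336.5 157.3] [ 0.6688 -0.1559  0.059 ]
```

Force of 1.9 N: sliding as expected. I'll continue to the stop.

Call:
{"op": "drive_tool", "data": {"linear": [[-4, 0, 0.5], [-4, 0, 0.5], [-4, 0, 0.5], [-4, 0, 0.3], [-3, 0, 0], [-3, 0, 0]], "rot": [[0, 0, 0], [0, 0, 0], [0, 0, 0], [0, 0, 0], [0, 0, 0], [0, 0, 0]], "hand": [0, 0, 0, 0, 0, 0]}}

```text
t: 20.42
tcp_pos: [0.523, 0.0395, 0.1533]
tool_rot: [0.049, 0.999, 0.002, -0.01]
force: [-5.7, -0.4, 4.7]
finger_gap: 0.006
```

Run:
```python
from h import *
rows([pose(.53,.0375,.153,174)])
```

```text
t 20.42 tcp [0.523  0.0395 0.1533] phi 174.3 F [-5.7 -0.4  4.7] q6 -1.61
[-7.1 -1.3  0.2] [ 0.1 -1.2  0.3]
```

Call:
{"op": "drive_tool", "data": {"linear": [[-6, 0, 0], [-6, 0, 0], [-8, 0, 0]], "rot": [[0, 0, 0], [0, 0, 0], [0, 0, 0]], "hand": [0, 0, 0]}}

```text
t: 20.67
tcp_pos: [0.5259, 0.0398, 0.151]
tool_rot: [0.048, 0.998, 0.003, -0.034]
force: [-15.7, 0.0, 12.0]
finger_gap: -0.001
```

Call:
{"op": "drive_tool", "data": {"linear": [[8, 0, 0], [10, 0, -2], [15, 0, -4], [20, 0, -20], [20, 0, -25], [10, 0, -25], [10, 0, -25], [0, 0, -20], [0, 0, 0], [0, 0, 0], [0, 0, 0], [0, 0, 0]], "rot": [[0, 1, 0], [0, 1, 0], [0, 1, 0], [0, 0.5, 0], [0, 0, 0], [0, 0, 0], [0, 0, 0], [0, 0, 0], [0, 0, 0], [0, 0, 0], [0, 0, 0], [0, 0, 0]], "hand": [0, 0, 0, 0, 0, 0, 0, 0, 0, 0, 0, 0]}}

```text
t: 21.67
tcp_pos: [0.4429, 0.0474, 0.2879]
tool_rot: [0.048, 0.997, 0.004, -0.064]
force: [-0.1, -0.5, -0.5]
finger_gap: -0.003
```

Run:
```python
from h import *
rows([])
for c in("side","top"): save(c,c+"12.png"); find(c,["tab_back","nose","cam_axis","peg_mid","oil_bottle","slide_box","dish"])
a=cv2.resize(cv2.imread("pics/top12.png")[120:260,200:310],None,fx=4,fy=4,interpolation=2)
b=cv2.resize(cv2.imread("pics/side12.png")[165:290,170:320],None,fx=2.3,fy=4.48,interpolation=2)
cv2.imwrite("pics/c12.png",np.hstack([a,b]))
```

```text
t 21.67 tcp [0.4429 0.0474 0.2879] phi 174.4 F [-0.1 -0.5 -0.5] q6 -1.62
side tab_back 0.56 [264.1 223.8] [0.5338 0.0345 0.081 ]
side nose 0.76 [231.6 205.3] [0.6296 0.02   0.059 ]
side nose 0.19 [221.9 196.7] [0.6627 0.0135 0.059 ]
side cam_axis 0.97 [226.9 198.5] [0.6428 0.0191 0.07  ]
side cam_axis 0.65 [266.3 169.4] [ 0.637  -0.1089  0.07  ]
side peg_mid 0.84 [208.3 178.9] [0.6937 0.019  0.096 ]
side oil_bottle 0.56 [165.  276.8] [0.6411 0.2034 0.    ]
side slide_box 0.68 [264.2 224.4] [ 0.5753 -0.0238  0.    ]
side slide_box 0.58 [323.6 200.3] [ 0.5129 -0.1726  0.    ]
side dish 0.64 [266.8 171.5] [ 0.6807 -0.1723  0.    ]
top nose 0.82 [253.8 175.8] [0.6273 0.0277 0.059 ]
top nose 0.6 [254.1 143.9] [0.7006 0.027  0.059 ]
top cam_axis 0.72 [256.5 165.2] [0.6484 0.0216 0.07  ]
top cam_axis 0.59 [251.6 176. ] [0.6242 0.0323 0.07  ]
top peg_mid 0.65 [260.  141.5] [0.6941 0.0137 0.096 ]
top peg_mid 0.61 [179.5 172.7] [0.6258 0.1844 0.096 ]
top oil_bottle 0.46 [178.7 173.4] [0.6477 0.2057 0.    ]
top slide_box 0.85 [340.8 232.9] [ 0.5067 -0.1698  0.    ]
top dish 0.7 [336.5 158.1] [ 0.6835 -0.167   0.    ]
```

View pics/c12.png

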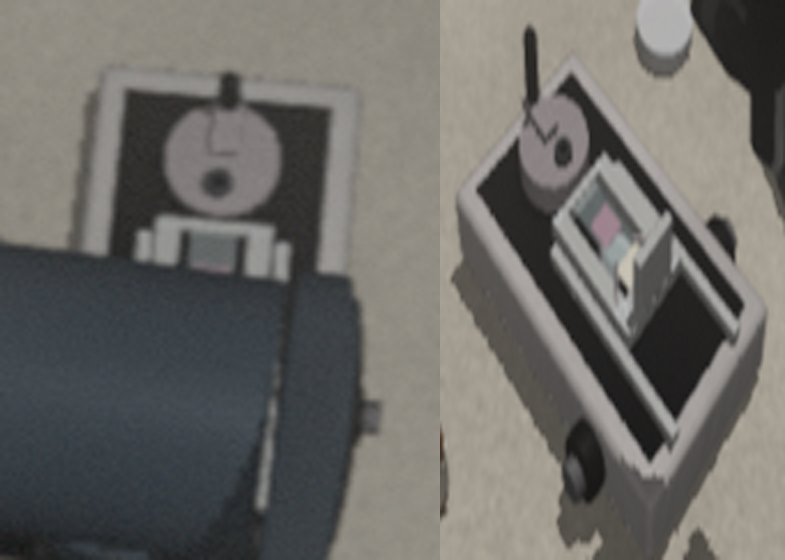

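The pictures show the carriage up to the cam, with the nose measured at (0.627, 0.028), where travel 0.045 would put it. The peg still points forward and the loose things have not moved.

```bash
python3 -c "
from h import *
print(order.sign_off())"
```

```text
the job is handed in; nothing more can be done
None
```

I turned the cam until its low point faced the carriage, then pushed the carriage home by its tab. The job was handed in at about 22 s, and no verdict was given.

- **Cam:** I pushed the peg clockwise round the left side with shut fingertips, from about -0.7 rad, using about 7 N. The peg ended at about -7° to -10° world, against a viewer axis of about -6°. That leaves the low point about 1° to 4° from square. One network reading from the wrist camera (-12°) disagreed with the others.
- **Carriage:** It slid at about 2 N and stopped firmly, with the push reaching about 16 N. After I backed off, the top camera put its nose at (0.627, 0.028), within 1 mm of where full travel (0.045 m) would put it. The side camera read (0.630, 0.020), which is about 7 mm off sideways. The top view of the tab was blocked by the arm, so only the side camera confirmed it.
- **Loose items:** The bottle, slide box and dish measured within about 10 mm of their starting positions, which is the usual scatter of the networks. The arm never came down near them, and it ended clear of everything.

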